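Snap an outlet casting into the deburring nest

TASK

Pick up the two-eared outlet casting from the bench and load it into the nest on the pedestal for filing: bore over the pilot, an ear at each spring clip (either way round), then press it straight down until both clips snap over the ears and the flange sits flat on its rests. Somebody has changed the pedestal's height, so feel your way down and ease off as soon as it bottoms: clips that have been leaned on lose their spring. Let go of it, and leave the other castings, the file and the brush as they lie.

Things in the scene. Friction and masses are not known exactly. Their poses are not given: they have to be found in the camera images.
- casting: Grey die-cast aluminium outlet: flat flange with an ear at each end and an upright round neck, standing on its flange on the bench. Origin at the centre of the flange's underside, z up along the neck, y along the flange through both ears. Flange 12 mm thick, 56 mm across x, 120 mm long in y. A 30 mm bore runs right through neck and flange. 0.17 to 0.34 kg.
- casting_neck (a point): Point on the casting's axis, 38 mm above the underside, where the neck is gripped across x from above. Neck 40 mm outside diameter, from 12 to 52 mm above the underside. A round stub (13 mm diameter) sticks out of the neck towards +y at this height, to 32 mm from the axis.
- casting_ear (a point): Tip of the casting's +y ear, 60 mm from the axis, 6 mm above the underside; the other ear mirrors it. Each ear is a flat lug 30 mm wide and 12 mm thick, square-ended, its upper and lower end edges chamfered 4.5 mm at 45 degrees.
- stand: Blue pedestal bolted to the bench, with the nest on top. Origin at bench height (z = 0) on the upright axis through the pilot; y runs from spring clip to spring clip. Foot 130 x 130 x 12 mm, tube to 55 mm, clamp lever on the -x side. On a sliding, clamped post it carries the nest plate, whose top face is 85 to 130 mm above the bench: NOT measured, but fixed during the job.
- stand_axis (a point): Same point as the stand's origin. Above it, from the nest plate's top face up: plate 76 mm (x) by 124 mm (y), 12 mm thick; two brass rest strips 4 mm high at y = +-37 mm, on which the flange finally lies; steel pilot on the axis, 27 mm diameter, 34 mm high, its last 7 mm tapering to 17 mm diameter; blued spring clips at y = +-60 mm, to about 33 mm high.
- clip_a (a joint): Spring clip at the nest's -y end: upright leaf 22 mm wide with a rolled nose 15 mm above the plate (54 mm from the axis when free) and a lip flaring outward above it. Angle in rad, 0 = free, growing outward. An ear meets the lip with the flange's underside about 20 mm above the plate, spreads the clip to about 0.18, then the nose snaps over its upper chamfer and stays at 0.03 to 0.13.
- clip_b (a joint): The same clip, mirrored, at the nest's +y end: same sizes and angles. Pressing the casting down past both clips takes about 12 to 22 N in all, the most about 9 mm above its final place (underside 4 mm above the plate); beyond that the push drops to a few N or none, then rises steeply (some 15 N per mm) once it lies on the rests.
- lift_pins (a joint): Two 8 mm steel lift pins in the nest plate, 21 mm either side of the pilot in x, on one light spring (1 to 3 N): they raise a casting for unloading. Travel in m, 0 = up (tops 12 mm above the plate, 8 mm above the rests), 0.008 when a casting lies on the rests.
- housing1: Ring-shaped aluminium housing standing on its foot, about 42 mm (x) by 80 mm (y), 92 mm high; origin under its centre, ring axis along x. Not to be disturbed.
- housing2: Another ring housing like housing1. Not to be disturbed.
- file: Flat steel hand file lying flat, 24 mm wide, 6 mm thick, 269 mm long from the tang's end at x = -139 mm to the blade's end at x = +130 mm; origin on the bench under its centre line. Not to be disturbed.
- brush: Wooden bench brush lying on its bristles along its own x: head from x = -15 to 125 mm, 42 mm wide, 44 mm high; round handle to x = -140 mm, at most 56 mm high. Not to be disturbed.

How it is judged:
On the way, in this order (a step that is already met when the one before it is completed fails the run):
1. the casting is lifted off the bench in the gripper (height (world z) of casting above 0.03 m and contact force between casting and the fingers above 0.5 N), for 0.2 s.
2. the casting lies home in the nest, with both clips snapped over its ears (horizontal distance between casting and stand below 0.004 m and angle between the y axis of casting and the y axis of stand, either way round below 0.1 rad and angle between casting's own z axis and vertical below 0.04 rad and value of joint lift_pins above 0.0065 m and value of joint each of clip_a, clip_b below 0.16 rad and contact force between casting and stand above 0.5 N), for 0.2 s.
At the end, for the whole second after the job is handed in: The casting, released and at rest, lies level (within 0.04 rad) on its rests (lift pins in by over 6.5 of 8 mm), centred on the pilot (within 4 mm), its ears along the line of the clips (within 0.10 rad, either way round), both clips snapped in over the ears (each below 0.16 rad) (all of step 2 and linear speed of casting below 0.01 m/s and contact force between casting and the fingers below 0.1 N); the robot touches nothing.
It fails at once if the casting is pressed against the nest with more than 45 N in all (the grip of the clips themselves, about 12 N, included) (contact force between casting and stand above 45 N).
It fails at once if a ring housing is pushed more than 20 mm out of its place (distance of housing1 from where it was at the start of the episode above 0.02 m).
It fails at once if a ring housing is pushed more than 20 mm out of its place (distance of housing2 from where it was at the start of the episode above 0.02 m).
It fails at once if the file is pushed more than 20 mm out of its place (distance of file from where it was at the start of the episode above 0.02 m).
It fails at once if the brush is pushed more than 20 mm out of its place (distance of brush from where it was at the start of the episode above 0.02 m).
It also fails if it takes over 53 s, if anything falls off the work surface, if the arm or the gripper's body presses on something with over 40 N, if the wrist force passes 120 N, or if a joint passes its speed limit or range.

ROBOT

A 6-joint arm with a two-finger parallel gripper is mounted at the origin on the work surface. World frame = base frame: x ahead of the robot, y to its left, z up, the work surface at z = 0. Lengths are in m, angles in rad, forces in N, time in s.
With the tool pointing down it reaches from about 0.325 to 0.75 m from the base axis. Payload 7.6 kg.
Tool frame: the origin (TCP) lies at the centre of the arm's flange, where the gripper is bolted on; the fingertips stand 173 mm ahead of it and the grasp point (between the pads) lies 155 mm ahead of it; z points along the fingers, y is the line along which they close (so a half turn about z gives the same grasp; the last joint's range is limited). The gripper opens to 85 mm and grips with 20 to 120 N. Pads are 22 mm wide; open, the fingers measure 114 mm over their backs; the gripper's body (76 mm by 85 mm) begins 54 mm behind the grasp point. The pads swing forward as they close: fully open they stand 13 mm farther back than shut.
Start: joints at [-1.368, 0.052, 1.401, -0, 1.689, -0.07], TCP at [0.141, -0.506, 0.405] pointing down, gripper open.
Joint ranges: [-2.9, 2.9], [-0.91, 2.17], [0.12, 2.37], [-1.06, 4.2], [0.26, 2.73], [-2.93, 2.93]. Speed limits (rad/s): [2.57, 2.57, 3.01, 3.14, 3.14, 3.14].

INTERFACE

Orientations are given as a unit quaternion [w, x, y, z].
In Python, from bench import env gives the robot as it stands. The module is installed in compiled form; this text tells all that it offers.
- The arm moves only by the tool play_rows, never from a script. Its argument "motion" is one flat list of numbers, 4 for each row, row after row: the shift along the tool's x, y, z in m, then the turn about the tool's z in rad. A call has 1 to 12 rows; each row is the pose to reach, as a shift and turn from the pose commanded when the call began, along the tool's axes at that moment; what a row does not reach only later rows make up. A row lasts 1/12 s, in which the tool goes at most 41.7 mm and 7.16 degrees, less where a joint would pass 70% of its speed; a pose out of reach is approached as far as the arm can. A call with a gripper value outside its range is refused whole. "claw" is the gripper command: -1 is fully open, 1 is shut, values between are in proportion, set as the call begins (left out, the last holds). The fingers move at their own pace and stop on an object; "squeeze" is the grip in N (left out, the last holds). Time passes only in rows, so rows that repeat a pose let the fingers close. It gives the time, the measured TCP pose, the force, the opening and the grip force at its end, in the units of the state.
- env.observe(): the state, without advancing time (a new reading comes with each control period).
- env.grab_frame(name): name is "side" or "top"; returns the picture (400x640x3 uint8, blue, green, red); there is no depth.
- env.get_calibration(name): a dict with "fx", "fy", "cx", "cy" (pixels), "cam_to_world" (4x4, takes a point from camera to world coordinates). Camera axes: x right, y down, z forward; pixel columns grow to the right and rows downward; lengths in m; the calibration is good to about 2 mm. A picture is of the moment at which its call begins. get_calibration takes no time and is no camera call.
- env.sign_off(): hands the job in; it is judged then, once.
The state is a dict: "t": time; "joints": joint angles; "joint_vel": joint speeds; "joint_torque": joint torques, N m; "tool_pos": TCP position; "tcp_rot": TCP orientation; "contact_force": force on the tool from outside, world axes, zero at the start; "torque": the same for the moment, N m; "finger_gap": finger opening in m; "finger_force": force on a finger pad.
Only numpy, scipy, OpenCV 4.12 (cv2) and the standard library are available. Lean on these libraries where they do the work, as an engineer would, in place of code of your own. Each camera call takes 0.05 s, during which the arm holds its last target. There are 200 camera calls.

## Working session

There is one attempt and no reset: what is moved stays moved. The work goes in short steps, Python scripts to look and compute and a tool call to move; the robot and the scene stay as the last step left them, time stands still between calls to the robot, and variables do not carry over. Pictures are saved under pics/ and viewed, at most 10 in all, crops included, and the job is handed in when it is done.

Besides the shell and the picture viewer there is one more tool, called after "Emit:" by a JSON object that holds its "api" and its "payload". play_rows: Moves the arm, as the interface text tells. Its arguments: {"type":"object","properties":{"motion":{"type":"array","items":{"type":"number"}},"claw":{"type":"number"},"squeeze":{"type":"number"}},"required":["motion"]}

```bash
mkdir -p pics
python3 - <<'E'
from bench import env
import cv2
for n in("side","top"):
    cv2.imwrite(f"pics/{n}0.png",env.grab_frame(n)); c=env.get_calibration(n); print(n,c)
print(env.observe())
E
```

```text
side {'fx': 396.3717501651318, 'fy': 396.3717501651318, 'cx': 314.6457056018276, 'cy': 198.87677753650036, 'cam_to_world': array([[-0.97028165,  0.18197627, -0.15949345,  0.75446387],
       [ 0.24189521,  0.71215864, -0.65902714,  0.7799106 ],
       [-0.00634266, -0.67802264, -0.73501365,  0.90301597],
       [ 0.        ,  0.        ,  0.        ,  1.        ]])}
top {'fx': 488.7833850187678, 'fy': 488.7833850187678, 'cx': 323.46954325918284, 'cy': 197.1744639839062, 'cam_to_world': array([[-0.01133786, -0.99517369,  0.09747198,  0.44851001],
       [-0.99983281,  0.01268123,  0.01317371,  0.00652196],
       [-0.01434619, -0.09730632, -0.99515108,  1.57299678],
       [ 0.        ,  0.        ,  0.        ,  1.        ]])}
{'t': 0.1, 'joints': array([-1.36827712e+00,  5.27622817e-02,  1.40158055e+00,  1.57044720e-05,
        1.68863806e+00, -7.02947693e-02]), 'joint_vel': array([ 0.00085096, -0.00109031,  0.00155042, -0.00106795,  0.00156283,
       -0.00019512]), 'joint_torque': array([ 2.36887045e-04, -3.82583106e+01, -3.60984814e+01, -6.45030627e-05,
        4.75900757e-03, -6.47697096e-07]), 'tool_pos': array([ 0.14147854, -0.50555157,  0.40398404]), 'tcp_rot': array([-6.93115850e-04,  9.90710620e-01,  1.35985242e-01, -3.80748158e-05]), 'contact_force': array([1.10328939, 0.77882392, 0.00640071]), 'torque': array([ 0.01833728, -0.00419504,  0.00139901]), 'finger_force': 0.0, 'finger_gap': 0.08516741163875367}
```

View pics/side0.png

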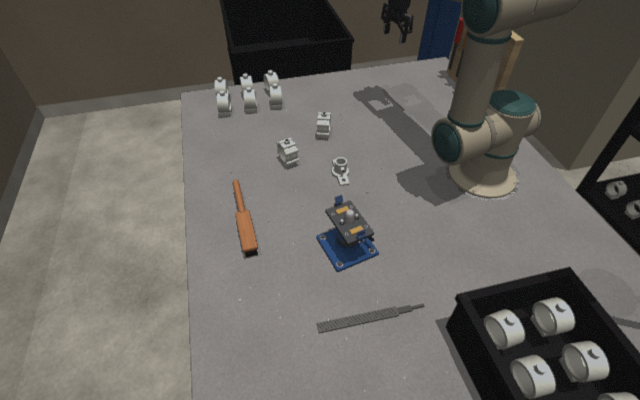

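View pics/top0.png

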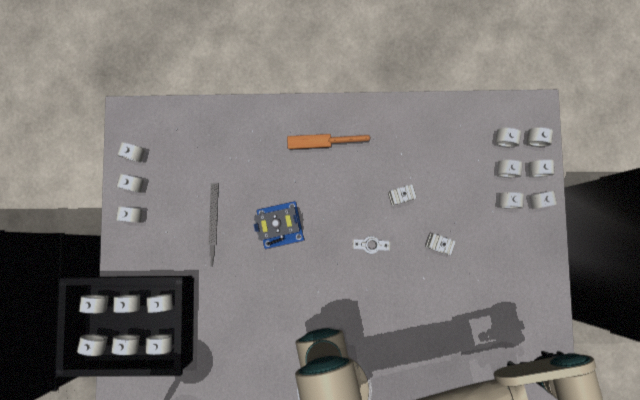

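Top view: the casting is at about (371,245), the stand at (278,225), and the housings at (402,194) and (440,243). The side view has the casting at about (341,168) and the nest at (350,222). Next I'll enlarge these areas.

Run:
```python
import cv2,numpy as np
t=cv2.imread("pics/top0.png");s=cv2.imread("pics/side0.png")
def c(i,x,y,w=64,h=48): return cv2.resize(i[y-h//2:y+h//2,x-w//2:x+w//2],(400,300),interpolation=cv2.INTER_CUBIC)
cv2.imwrite("pics/c0.png",np.vstack([np.hstack([c(t,371,245),c(t,278,225)]),np.hstack([c(s,341,170),c(s,348,224)])]))
```

```text
(no output)
```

View pics/c0.png

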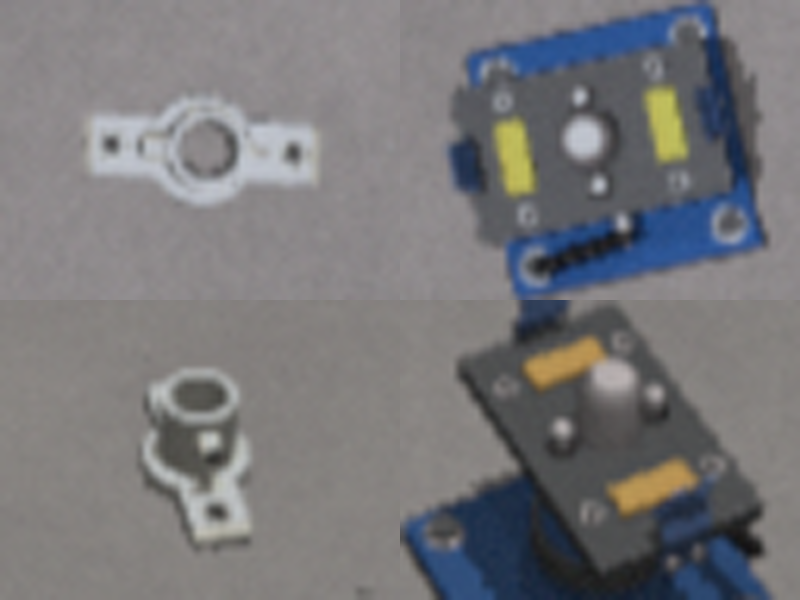

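Crops (6.25x): the stub and +y ear point left in the top view, which is world +y. The pilot, strips, pins and foot screws are all clear. I'll fit both poses from these points.

```bash
cat > h.py <<'E'
import numpy as np
from scipy.optimize import least_squares
from bench import env
K={n:env.get_calibration(n) for n in("side","top")}
def proj(n,p):
    c=K[n];M=c["cam_to_world"];q=(np.asarray(p)-M[:3,3])@M[:3,:3]
    return np.array([c["fx"]*q[0]/q[2]+c["cx"],c["fy"]*q[1]/q[2]+c["cy"]])
def px(o,l): return (np.array(l)+.5)/6.25-.5+np.array(o)
def at(x,y,a,p): 
    c,s=np.cos(a),np.sin(a); return [x+c*p[0]-s*p[1],y+s*p[0]+c*p[1],p[2]]
E
python3 - <<'E'
from h import *
T=(246,201);S=(316,200)
# name,pixel,local pt (z relative plate), uses plate
P=[("top",px(T,(185,138)),(0,0,.034)),("top",px(T,(115,157)),(0,.037,.004)),("top",px(T,(266,124)),(0,-.037,.004)),
("top",px(T,(180,97)),(.021,0,.012)),("top",px(T,(199,186)),(-.021,0,.012)),
("side",px(S,(213,78)),(0,0,.034)),("side",px(S,(165,62)),(0,-.037,.004)),("side",px(S,(253,186)),(0,.037,.004)),
("side",px(S,(162,132)),(.021,0,.012)),("side",px(S,(255,97)),(-.021,0,.012))]
def f(v):
    r=[proj(n,at(*v[:3],(p[0],p[1],p[2]+v[3])))-q for n,q,p in P]
    r.append(proj("top",[v[0],v[1],.012])-px(T,(213,148)))
    return np.ravel(r)
s=least_squares(f,[.42,.1,0.2,.1],loss="soft_l1",x_scale=[.1,.1,.3,.1]);print("stand",s.x.round(4),f(s.x).round(1))
T=(339,221);S=(309,146)
C=[("top",px(T,(90,145)),(0,.06,.008)),("top",px(T,(317,156)),(0,-.06,.008)),("top",px(T,(208,150)),(0,0,.052)),
("side",px(S,(200,97)),(0,0,.052)),("side",px(S,(222,238)),(0,.06,.006))]
g=lambda v:np.ravel([proj(n,at(*v,p))-q for n,q,p in C])
s=least_squares(g,[.35,-.1,0],loss="soft_l1");print("cast",s.x.round(4),g(s.x).round(1))
E
```

```text
stand [0.5157 0.1676 0.2044 0.1132] [-0.1 -0.2  0.1 -0.1  0.2 -0.2  0.1 -0.2 -0.1 -0.6  0.1 -0.1  0.2  0.4
  0.2  0.5  0.5 -0.3  0.  -0.2  0.2  0.1]
cast [ 0.4486 -0.1226 -0.0655] [-0.7 -0.3  0.7 -0.   0.4 -0.1  0.3 -0.1  0.3  0.5]
```

Emit:
{"api": "play_rows", "payload": {"motion": [0.02,-0.014,0,-0.06,0.053,-0.038,0,-0.17,0.086,-0.062,0,-0.28,0.12,-0.086,0,-0.39,0.153,-0.11,0,-0.5,0.187,-0.134,0,-0.61,0.22,-0.158,0,-0.72,0.253,-0.182,0,-0.83,0.287,-0.206,0,-0.94,0.32,-0.23,0,-1.05,0.353,-0.253,0,-1.16,0.386,-0.277,0,-1.232], "claw": -1, "squeeze": 100}}

```text
t: 1.1
tool_pos: [0.4393, -0.1329, 0.4045]
tcp_rot: [0.0, 0.728, 0.685, -0.0]
contact_force: [0.8, -0.5, 0.3]
finger_gap: 0.0856
finger_force: 0.0
```

```bash
cat >> h.py <<'E'
from scipy.spatial.transform import Rotation as Ro
def delta(x,y,z,yang):
    "tool-frame shift+turn to TCP target with tool-y at world angle yang"
    o=env.observe();w=o["tcp_rot"];R=Ro.from_quat(np.r_[w[1:],w[0]]).as_matrix()
    d=R.T@(np.array([x,y,z])-o["tool_pos"]);a=np.arctan2(R[1,1],R[0,1]);t=-(yang-a)
    print("t",round(o["t"],2),"pos",o["tool_pos"].round(4),"yang",a.round(4),"tilt",R[:2,2].round(4),"F",o["contact_force"].round(1),"M",o["torque"].round(2),"gap",o["finger_gap"].round(4),"ff",round(o["finger_force"],1))
    print("shift",d.round(4),"turn",round((t+np.pi)%(2*np.pi)-np.pi,4))
E
python3 -c "
from h import *
delta(.4486,-.1226,.255,-.0655)"
```

```text
Traceback (most recent call last):
  File "h.py", line 16, in delta
    print("t",round(o["t"],2),"pos",o["tool_pos"].round(4),"yang",a.round(4),"tilt",R[:2,2].round(4),"F",o["contact_force"].round(1),"M",o["torque"].round(2),"gap",o["finger_gap"].round(4),"ff",round(o["finger_force"],1))
                                                                                                                                                                    ^^^^^^^^^^^^^^^^^^^^^
AttributeError: 'float' object has no attribute 'round'
```

```bash
sed -i 's/o\["finger_gap"\].round(4)/round(o["finger_gap"],4)/' h.py
python3 -c "
from h import *
delta(.4486,-.1226,.255,-.0655)"
```

```text
t 1.1 pos [ 0.4393 -0.1329  0.4045] yang -0.0603 tilt [-0.0001 -0.0001] F [ 0.8 -0.5  0.3] M [-0.06  0.05 -0.01] gap 0.0856 ff 0.0
shift [0.0108 0.0086 0.1495] turn 0.0052
```

Emit:
{"api": "play_rows", "payload": {"motion": [0.002,0.002,0.02,0,0.005,0.005,0.05,0,0.009,0.008,0.08,0.005,0.011,0.0086,0.11,0.005,0.011,0.0086,0.135,0.005,0.011,0.0086,0.145,0.005,0.011,0.0086,0.15,0.005,0.011,0.0086,0.15,0.005]}}

```text
t: 1.77
tool_pos: [0.4478, -0.1245, 0.2544]
tcp_rot: [-0.0, 0.732, 0.682, -0.0]
contact_force: [0.5, -0.1, 0.7]
finger_gap: 0.0852
finger_force: 0.0
```

```bash
python3 -c "
from h import *
import cv2
t=env.grab_frame('top');s=env.grab_frame('side')
def c(i,x,y,w=100,h=150): return cv2.resize(i[y-h//2:y+h//2,x-w//2:x+w//2],(400,600),interpolation=cv2.INTER_CUBIC)
cv2.imwrite('pics/c1.png',np.hstack([c(t,371,235),c(s,341,150)]))
delta(.4486,-.1226,.193,-.0655)"
```

```text
t 1.87 pos [ 0.4483 -0.1247  0.2563] yang -0.0712 tilt [ 0.0023 -0.001 ] F [-0.4 -0.  -0.1] M [0.   0.01 0.04] gap 0.0858 ff 0.0
shift [ 0.0022 -0.      0.0633] turn -0.0057
```

View pics/c1.png

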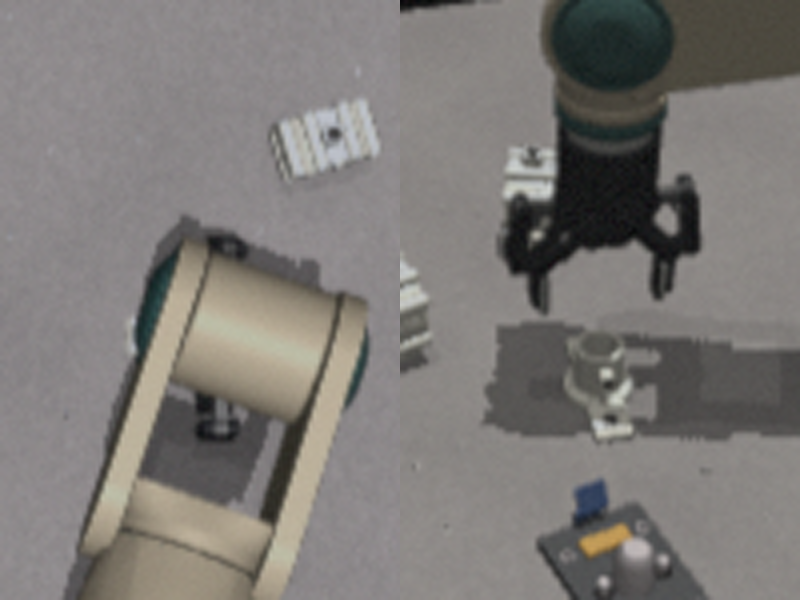

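The side view shows the open fingers straddling the neck, with the neck rim at about (602,345) centred between them. I'll go down and grip.

Emit:
{"api": "play_rows", "payload": {"motion": [0.001,0,0.015,0,0.002,0,0.035,0,0.002,0,0.05,0,0.002,0,0.058,0,0.002,0,0.062,0,0.002,0,0.062,0,0.002,0,0.062,0]}}

```text
t: 2.45
tool_pos: [0.4485, -0.1227, 0.1939]
tcp_rot: [0.001, 0.732, 0.682, 0.0]
contact_force: [0.4, -0.7, 0.3]
finger_gap: 0.0852
finger_force: 0.0
```

Emit:
{"api": "play_rows", "payload": {"motion": [0,0,0,0,0,0,0,0,0,0,0,0,0,0,0,0,0,0,0,0,0,0,0,0,0,0,0,0,0,0,0,0,0,0,0,0,0,0,0,0], "claw": 1, "squeeze": 80}}

```text
t: 3.28
tool_pos: [0.4483, -0.1226, 0.1935]
tcp_rot: [0.001, 0.732, 0.682, 0.0]
contact_force: [-0.4, -0.4, 6.6]
finger_gap: 0.0389
finger_force: 81.0
```

```bash
python3 -c "
from h import *
delta(.4486,-.1226,.193,-.0655)"
```

```text
t 3.28 pos [ 0.4483 -0.1226  0.1935] yang -0.071 tilt [ 0.0013 -0.0006] F [-0.4 -0.4  6.6] M [0.02 0.23 0.03] gap 0.0389 ff 81.0
shift [-0.      0.0003  0.0005] turn -0.0055
```

Emit:
{"api": "play_rows", "payload": {"motion": [0,0,-0.01,0,0,0,-0.03,0,0,0,-0.055,0,0,0,-0.085,0,0,0,-0.115,0,0,0,-0.145,0,0,0,-0.175,0,0,0,-0.195,0,0,0,-0.205,0,0,0,-0.21,0,0,0,-0.21,0]}}

```text
t: 4.2
tool_pos: [0.448, -0.1224, 0.4027]
tcp_rot: [0.0, 0.732, 0.682, -0.0]
contact_force: [-0.6, 0.5, -3.1]
finger_gap: 0.0386
finger_force: 80.7
```

```bash
python3 -c "
from h import *
delta(.5157,.1676,.385,.2044)"
```

```text
t 4.2 pos [ 0.448  -0.1224  0.4027] yang -0.071 tilt [ 0.     -0.0001] F [-0.6  0.5 -3.1] M [0.05 0.04 0.02] gap 0.0386 ff 80.7
shift [0.2941 0.047  0.0177] turn -0.2754
```

Emit:
{"api": "play_rows", "payload": {"motion": [0.01,0.001,0,-0.01,0.03,0.004,0,-0.03,0.06,0.009,0,-0.06,0.09,0.014,0,-0.09,0.12,0.019,0,-0.12,0.15,0.024,0,-0.15,0.18,0.029,0,-0.18,0.21,0.034,0,-0.21,0.24,0.039,0,-0.24,0.27,0.043,0,-0.265,0.288,0.046,0,-0.275,0.294,0.047,0,-0.275]}}

```text
t: 5.2
tool_pos: [0.5155, 0.1707, 0.4001]
tcp_rot: [-0.002, 0.63, 0.777, -0.001]
contact_force: [0.0, -0.7, -2.0]
finger_gap: 0.0389
finger_force: 80.8
```

Emit:
{"api": "play_rows", "payload": {"motion": [0,0,0.008,0,0,0,0.016,0,0,0,0.016,0,0,0,0.016,0]}}

```text
t: 5.53
tool_pos: [0.5156, 0.1665, 0.3853]
tcp_rot: [-0.001, 0.632, 0.775, -0.001]
contact_force: [-0.9, -0.1, -2.8]
finger_gap: 0.0385
finger_force: 80.8
```

```bash
python3 -c "
from h import *
import cv2
t=env.grab_frame('top');s=env.grab_frame('side')
def c(i,x,y,w=64,h=96): return cv2.resize(i[y-h//2:y+h//2,x-w//2:x+w//2],(400,600),interpolation=cv2.INTER_CUBIC)
cv2.imwrite('pics/c2.png',np.hstack([c(t,278,225),c(s,348,210)]))
print(proj('side',[.5157,.1676,.19]))
delta(.5157,.1676,.385,.2044)"
```

```text
[350.79684418 200.48959331]
t 5.63 pos [0.5157 0.1667 0.3868] yang 0.2026 tilt [ 0.0001 -0.0001] F [-0.5  0.3 -2. ] M [0.   0.02 0.01] gap 0.0385 ff 80.8
shift [0.0009 0.0002 0.0018] turn -0.0018
```

View pics/c2.png

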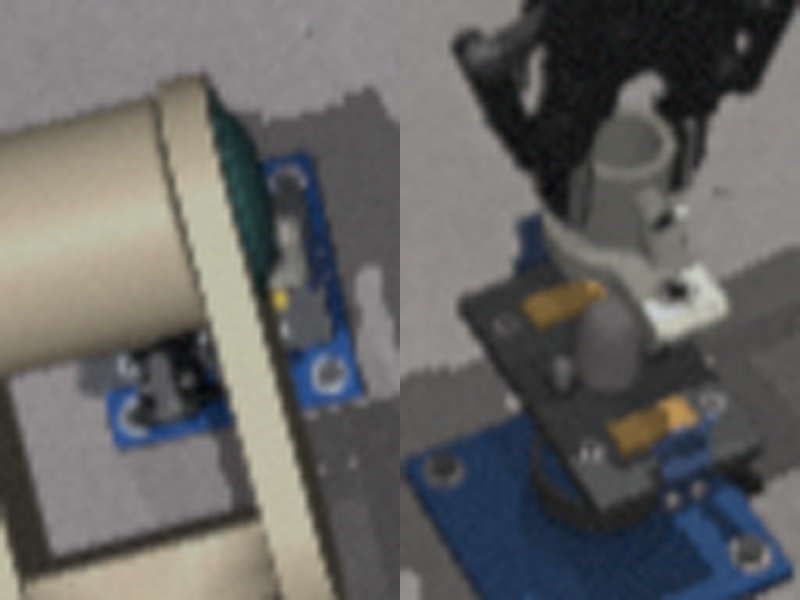

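Side view: the casting hangs over the nest, with the neck rim centre at (633,145), the +y ear end face at about (694,322), and the pilot just below. I'll compare that with the prediction.

```bash
python3 -c "
from h import *
o=(316,162);u=.3868-.1935;X,Y=.5157,.1667
for l,p in(((233,145),(0,0,.052)),((294,322),(0,.06,.005)),((253,342),(.015,.06,.004)),((333,308),(-.015,.06,.004))):
    m=px(o,l);q=proj('side',at(X,Y,.2026,(p[0],p[1],p[2]+u)));print(m.round(1),q.round(1),(m-q).round(1))
print(proj('side',[X+.001,Y,.24])-proj('side',[X,Y,.24]),proj('side',[X,Y+.001,.24])-proj('side',[X,Y,.24]),proj('side',[X,Y,.241])-proj('side',[X,Y,.24]))
"
```

```text
[352.9 184.8] [352.1 184.2] [0.7 0.6]
[362.6 213.1] [363.5 214.9] [-0.8 -1.8]
[356.1 216.3] [357.8 217.3] [-1.8 -1. ]
[368.9 210.9] [369. 213.] [-0.1 -2.2]
[-0.40741412  0.07537174] [0.12970749 0.29463383] [ 0.02683424 -0.29968293]
```

Emit:
{"api": "play_rows", "payload": {"motion": [0.001,0,0.007,0,0.001,0,0.016,0,0.001,0,0.025,0,0.001,0,0.031,0,0.001,0,0.035,0,0.001,0,0.035,0,0.001,0,0.035,0]}}

```text
t: 6.22
tool_pos: [0.5155, 0.1685, 0.3514]
tcp_rot: [-0.0, 0.631, 0.775, -0.0]
contact_force: [-0.6, 0.2, -1.1]
finger_gap: 0.0385
finger_force: 80.8
```

Emit:
{"api": "play_rows", "payload": {"motion": [0,0,0.002,0,0,0,0.004,0,0,0,0.006,0,0,0,0.008,0,0,0,0.008,0,0,0,0.008,0]}}

```text
t: 6.72
tool_pos: [0.5155, 0.1685, 0.3435]
tcp_rot: [-0.0, 0.631, 0.775, -0.0]
contact_force: [-0.8, -0.4, -2.2]
finger_gap: 0.0385
finger_force: 80.8
```

```bash
python3 -c "
from h import *
delta(.5157,.1676,.33,.2044)"
```

```text
t 6.72 pos [0.5155 0.1685 0.3435] yang 0.204 tilt [-0.0003 -0.0002] F [-0.8 -0.4 -2.2] M [-0.02 -0.   -0.02] gap 0.0385 ff 80.8
shift [-0.0009 -0.      0.0135] turn -0.0004
```

Now slow steps of 4 mm, watching the force.

Emit:
{"api": "play_rows", "payload": {"motion": [-0.001,0,0.001,0,-0.001,0,0.002,0,-0.001,0,0.003,0,-0.001,0,0.004,0,-0.001,0,0.004,0]}}

```text
t: 7.13
tool_pos: [0.5157, 0.1675, 0.3393]
tcp_rot: [-0.0, 0.631, 0.775, -0.0]
contact_force: [0.2, 0.1, -2.0]
finger_gap: 0.0385
finger_force: 80.8
```

Emit:
{"api": "play_rows", "payload": {"motion": [0,0,0.001,0,0,0,0.002,0,0,0,0.003,0,0,0,0.003,0]}}

```text
t: 7.47
tool_pos: [0.5157, 0.1675, 0.3363]
tcp_rot: [-0.0, 0.631, 0.775, -0.0]
contact_force: [0.6, -0.6, -2.6]
finger_gap: 0.0385
finger_force: 80.8
```

Emit:
{"api": "play_rows", "payload": {"motion": [0,0,0.001,0,0,0,0.002,0,0,0,0.003,0,0,0,0.003,0]}}

```text
t: 7.8
tool_pos: [0.5157, 0.1675, 0.3335]
tcp_rot: [-0.0, 0.631, 0.775, -0.0]
contact_force: [-0.7, -0.6, -0.7]
finger_gap: 0.0385
finger_force: 80.8
```

Emit:
{"api": "play_rows", "payload": {"motion": [0,0,0.001,0,0,0,0.002,0,0,0,0.003,0,0,0,0.003,0]}}

```text
t: 8.13
tool_pos: [0.5155, 0.1676, 0.3304]
tcp_rot: [-0.0, 0.631, 0.776, -0.0]
contact_force: [-3.5, 1.0, -0.5]
finger_gap: 0.0384
finger_force: 81.2
```

Emit:
{"api": "play_rows", "payload": {"motion": [0,0,0.001,0,0,0,0.002,0,0,0,0.003,0,0,0,0.003,0]}}

```text
t: 8.47
tool_pos: [0.5155, 0.1676, 0.328]
tcp_rot: [-0.0, 0.631, 0.776, -0.0]
contact_force: [-5.8, 1.1, 2.5]
finger_gap: 0.0386
finger_force: 81.5
```

Emit:
{"api": "play_rows", "payload": {"motion": [0,0,0.001,0,0,0,0.002,0,0,0,0.002,0]}}

```text
t: 8.72
tool_pos: [0.5155, 0.1676, 0.3264]
tcp_rot: [-0.0, 0.631, 0.776, -0.0]
contact_force: [-7.0, -1.0, 5.2]
finger_gap: 0.0385
finger_force: 81.7
```

The pilot is pushing the casting towards -x, so I'll comply by shifting along -tool y.

Emit:
{"api": "play_rows", "payload": {"motion": [0,-0.0005,0,0,0,-0.001,0,0,0,-0.001,0,0]}}

```text
t: 8.97
tool_pos: [0.5149, 0.1674, 0.3263]
tcp_rot: [0.0, 0.631, 0.775, 0.001]
contact_force: [-1.8, 1.3, 3.4]
finger_gap: 0.0383
finger_force: 81.3
```

```bash
python3 -c "
from h import *
delta(.5157,.1676,.3107,.2044)"
```

```text
t 8.97 pos [0.5149 0.1674 0.3263] yang 0.2041 tilt [0.0017 0.0006] F [-1.8  1.3  3.4] M [ 0.29  0.46 -0.05] gap 0.0383 ff 81.3
shift [0.     0.0008 0.0156] turn -0.0003
```

Emit:
{"api": "play_rows", "payload": {"motion": [0,-0.0007,0,0,0,-0.0013,0,0,0,-0.0013,0,0]}}

```text
t: 9.22
tool_pos: [0.5137, 0.1669, 0.3257]
tcp_rot: [0.001, 0.632, 0.775, 0.0]
contact_force: [1.6, 0.5, 1.2]
finger_gap: 0.0389
finger_force: 81.1
```

Emit:
{"api": "play_rows", "payload": {"motion": [0,0,0.001,0,0,0,0.002,0,0,0,0.002,0]}}

```text
t: 9.47
tool_pos: [0.5136, 0.167, 0.3238]
tcp_rot: [0.0, 0.631, 0.775, 0.0]
contact_force: [0.6, 1.4, 2.6]
finger_gap: 0.0385
finger_force: 81.3
```

Emit:
{"api": "play_rows", "payload": {"motion": [0,0,0.001,0,0,0,0.002,0,0,0,0.002,0]}}

```text
t: 9.72
tool_pos: [0.5136, 0.167, 0.322]
tcp_rot: [0.0, 0.631, 0.775, 0.0]
contact_force: [0.6, 0.4, 4.8]
finger_gap: 0.0385
finger_force: 81.5
```

Emit:
{"api": "play_rows", "payload": {"motion": [0,0,0.001,0,0,0,0.002,0,0,0,0.002,0]}}

```text
t: 9.97
tool_pos: [0.5136, 0.167, 0.3205]
tcp_rot: [0.001, 0.631, 0.775, 0.001]
contact_force: [0.3, 0.4, 7.0]
finger_gap: 0.0388
finger_force: 81.9
```

```bash
python3 -c "
from h import *
delta(.5157,.1676,.3107,.2044)"
```

```text
t 9.97 pos [0.5136 0.167  0.3205] yang 0.204 tilt [0.0015 0.0002] F [0.3 0.4 7. ] M [-0.09 -0.02 -0.01] gap 0.0388 ff 81.9
shift [0.0001 0.0021 0.0098] turn -0.0004
```

Emit:
{"api": "play_rows", "payload": {"motion": [0,0,0.001,0,0,0,0.002,0,0,0,0.002,0]}}

```text
t: 10.22
tool_pos: [0.5137, 0.1671, 0.319]
tcp_rot: [0.001, 0.631, 0.775, 0.001]
contact_force: [-0.2, 0.5, 7.1]
finger_gap: 0.0388
finger_force: 82.0
```

Emit:
{"api": "play_rows", "payload": {"motion": [0,0,0.001,0,0,0,0.002,0,0,0,0.002,0]}}

```text
t: 10.47
tool_pos: [0.5135, 0.167, 0.3152]
tcp_rot: [-0.0, 0.631, 0.775, -0.0]
contact_force: [2.3, 0.5, 2.1]
finger_gap: 0.0381
finger_force: 81.3
```

Emit:
{"api": "play_rows", "payload": {"motion": [0,0,0.001,0,0,0,0.001,0]}}

```text
t: 10.63
tool_pos: [0.5134, 0.167, 0.3139]
tcp_rot: [-0.0, 0.631, 0.775, -0.0]
contact_force: [2.2, 1.1, -1.0]
finger_gap: 0.0386
finger_force: 81.1
```

Emit:
{"api": "play_rows", "payload": {"motion": [0,0,0.001,0,0,0,0.001,0]}}

```text
t: 10.8
tool_pos: [0.5134, 0.167, 0.3127]
tcp_rot: [-0.0, 0.631, 0.775, -0.001]
contact_force: [1.4, 0.5, -2.6]
finger_gap: 0.0388
finger_force: 80.8
```

Emit:
{"api": "play_rows", "payload": {"motion": [0,0,0.001,0,0,0,0.001,0]}}

```text
t: 10.97
tool_pos: [0.5133, 0.167, 0.3118]
tcp_rot: [-0.0, 0.631, 0.775, -0.001]
contact_force: [0.8, 0.3, -4.1]
finger_gap: 0.0385
finger_force: 80.7
```

Emit:
{"api": "play_rows", "payload": {"motion": [0,0,0.001,0,0,0,0.001,0]}}

```text
t: 11.13
tool_pos: [0.5133, 0.167, 0.3111]
tcp_rot: [-0.0, 0.631, 0.775, -0.001]
contact_force: [-0.6, 0.4, -3.8]
finger_gap: 0.0387
finger_force: 80.7
```

Emit:
{"api": "play_rows", "payload": {"motion": [0,0,0.0005,0,0,0,0.0007,0]}}

```text
t: 11.3
tool_pos: [0.5133, 0.167, 0.3108]
tcp_rot: [-0.0, 0.631, 0.775, -0.0]
contact_force: [-2.0, 0.6, -2.8]
finger_gap: 0.0384
finger_force: 80.7
```

Emit:
{"api": "play_rows", "payload": {"motion": [0,0,0.0005,0,0,0,0.0007,0]}}

```text
t: 11.47
tool_pos: [0.5134, 0.167, 0.3103]
tcp_rot: [-0.0, 0.631, 0.775, -0.0]
contact_force: [-2.8, 0.7, 0.2]
finger_gap: 0.038
finger_force: 80.9
```

```bash
python3 -c "
from h import *
delta(.5157,.1676,.3097,.2044)"
```

```text
t 11.47 pos [0.5134 0.167  0.3103] yang 0.2041 tilt [-0.0006 -0.0002] F [-2.8  0.7  0.2] M [-0.06  0.37 -0.01] gap 0.038 ff 80.9
shift [0.0001 0.0024 0.0006] turn -0.0003
```

Emit:
{"api": "play_rows", "payload": {"motion": [0,0,0.0005,0,0,0,0.0005,0,0,0,0.0005,0]}}

```text
t: 11.72
tool_pos: [0.5134, 0.167, 0.3103]
tcp_rot: [-0.0, 0.631, 0.775, -0.0]
contact_force: [-5.0, -1.1, 3.4]
finger_gap: 0.0384
finger_force: 81.4
```

Emit:
{"api": "play_rows", "payload": {"motion": [0,0,0.0004,0,0,0,0.0004,0,0,0,0.0004,0]}}

```text
t: 11.97
tool_pos: [0.5134, 0.167, 0.3102]
tcp_rot: [-0.0, 0.631, 0.775, -0.0]
contact_force: [-6.2, -0.1, 5.6]
finger_gap: 0.0384
finger_force: 81.8
```

It has bottomed: position stopped and the net push is about 8 N. Easing off and releasing.

Emit:
{"api": "play_rows", "payload": {"motion": [0,0,-0.0005,0,0,0,-0.0005,0]}}

```text
t: 12.13
tool_pos: [0.5134, 0.167, 0.3103]
tcp_rot: [-0.0, 0.631, 0.775, -0.0]
contact_force: [-4.7, -1.7, 3.7]
finger_gap: 0.0385
finger_force: 81.4
```

Emit:
{"api": "play_rows", "payload": {"motion": [0,0,0,0,0,0,0,0,0,0,0,0,0,0,0,0,0,0,0,0,0,0,0,0,0,0,0,0,0,0,0,0], "claw": -1}}

```text
t: 12.8
tool_pos: [0.5135, 0.167, 0.3099]
tcp_rot: [0.0, 0.631, 0.775, 0.0]
contact_force: [0.1, -0.5, -0.2]
finger_gap: 0.0854
finger_force: 0.0
```

Emit:
{"api": "play_rows", "payload": {"motion": [0,0,-0.01,0,0,0,-0.03,0,0,0,-0.06,0,0,0,-0.095,0,0,0,-0.13,0,0,0,-0.16,0,-0.04,0,-0.18,0,-0.08,0,-0.18,0,-0.12,0,-0.18,0,-0.16,0,-0.18,0,-0.2,0,-0.18,0,-0.22,0,-0.18,0]}}

```text
t: 13.8
tool_pos: [0.558, -0.0522, 0.4905]
tcp_rot: [0.001, 0.633, 0.774, -0.0]
contact_force: [-0.7, 0.3, -0.2]
finger_gap: 0.0854
finger_force: 0.0
```

```bash
python3 -c "
from h import *
import cv2
t=env.grab_frame('top');s=env.grab_frame('side')
def c(i,x,y,w=64,h=96): return cv2.resize(i[y-h//2:y+h//2,x-w//2:x+w//2],(400,600),interpolation=cv2.INTER_CUBIC)
cv2.imwrite('pics/c3.png',np.hstack([c(t,278,225),c(s,348,210)]))
delta(.5157,.1676,.3097,.2044)"
```

```text
t 13.9 pos [ 0.5582 -0.0515  0.4902] yang 0.1993 tilt [-0.0001 -0.0006] F [-0.6  0.   0.4] M [ 0.04 -0.01  0.04] gap 0.0851 ff 0.0
shift [0.2233 0.0018 0.1803] turn -0.0051
```

View pics/c3.png

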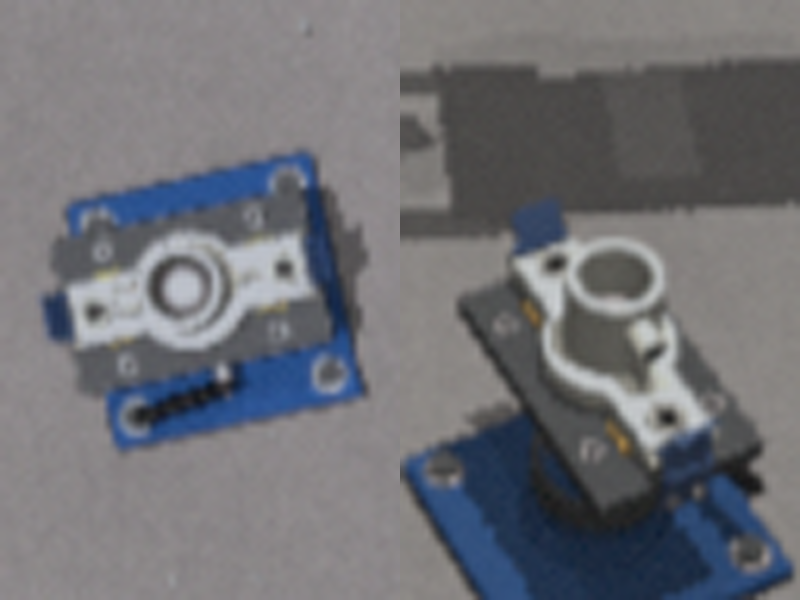

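Both views show the casting seated flat over the pilot, with the noses of both clips over the ears: (55,315) in the top view, and (540,225) and (688,450) in the side view. One numeric check of height and level before handing in.

```bash
python3 -c "
from h import *
S=(316,162);T=(246,177)
C=[('side',px(S,(216,275)),(0,0,.052)),('top',px(T,(186,288)),(0,0,.052)),('top',px(T,(95,312)),(0,.047,.012)),('top',px(T,(284,268)),(0,-.047,.012)),('side',px(S,(267,416)),(0,.047,.012)),('side',px(S,(155,263)),(0,-.047,.012))]
g=lambda v:np.ravel([proj(n,at(*v[:3],(p[0],p[1],p[2]+v[3])))-q for n,q,p in C])
s=least_squares(g,[.51,.167,.2,.117],x_scale=[.1,.1,.3,.1]);print(s.x.round(4),g(s.x).round(1))"
```

```text
[0.5153 0.1657 0.214  0.1183] [ 0.1 -0.3 -0.5 -0.4  0.  -0.1  0.8 -0.1  0.4  0.6  0.  -0.2]
```

```bash
python3 -c "
from bench import env
print(env.sign_off())"
```

```text
the job is handed in; nothing more can be done
None
```

I pressed the casting home in the nest, released it, and handed the job in at about 14 s of the 53 s allowed. The pictures show a clip over each ear. By camera the flange is about 1 mm from its expected seated height, within measuring error; the hand-in gave no verdict.

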